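# Sort three closed slide boxes by their weight

### The arm

A 6-joint arm with a two-finger parallel gripper is mounted at the origin on a cart in front of the work surface, level with it; the furniture and walls round the work are solid. World frame = base frame: x ahead of the robot, y to its left, z up, the work surface at z = 0. Lengths are in m, angles in rad, forces in N, time in s.
With the tool pointing down it reaches from about 0.275 to 0.875 m from the base axis. Payload 12.5 kg.
Tool frame: the origin (TCP) lies at the very end of the fingers, on their centre line; the grasp point (between the pads) lies 19 mm behind it; x points along the fingers, y is the direction in which the jaws open and shut, and the axes are right-handed (so a half turn about x gives the same grasp; the last joint's range is limited). The gripper opens to 85 mm and grips with 20 to 120 N. Pads are 22 mm wide; open, the fingers measure 114 mm over their backs; the gripper's body (76 mm by 85 mm) begins 54 mm behind the grasp point. The pads swing forward as they close: fully open they stand 13 mm farther back than shut.
Start: joints at [-1.258, 0.351, 1.652, -0, 1.139, -0.085], TCP at [0.213, -0.507, 0.231] pointing down, gripper open.
Joint ranges: [-2.75, 2.75], [-0.79, 2.1], [0.01, 2.65], [-1.57, 4.71], [0.07, 3.14], [-2.87, 2.87]. Speed limits (rad/s): [2.22, 2.22, 2.79, 3.14, 3.14, 3.14].

### API

Orientations are given as a 3x3 rotation matrix whose columns are the frame's x, y, z axes.
In Python, from bench import manip gives the robot as it stands. Calls block until the motion is done:
- manip.move_ptp(position, orientation): joint-space move of the TCP to a pose.
- manip.move_l(position, attitude=None, max_speed=0.15): straight line of the TCP; attitude=None keeps the orientation; max_speed is the mean speed in m/s.
- manip.move_j(angles): joint-space move.
- manip.set_gripper(opening, effort=None): opening from 0.0 (shut) to 1.0 (fully open); effort is the grip in N (None keeps the last); returns when the fingers have stopped.
- manip.dwell(seconds).
- manip.inverse_kinematics(position, orientation): joint angles nearest the present ones, or None.
- manip.grab_frame(name): name is "scene" or "top" or "wrist"; returns (picture, depth): 400x640x3 uint8, red, green, blue; 400x640 float32, m along the optical axis (not along the pixel's ray), 0 where there is no reading.
- manip.get_calibration(name): a dict with "camera_matrix" (3x3 intrinsics, pixels), "R" (3x3) and "t" (3): a world point X has camera coordinates R X + t. Camera axes: x right, y down, z forward; pixel columns grow to the right and rows downward; lengths in m; the calibration is good to about 2 mm. A picture is of the moment at which its call begins: read the wrist's pose just before it. get_calibration takes no time and is no camera call; for the wrist camera it gives the pose at the moment of the call.
A pose or a line that the arm cannot do raises manip.Unreachable and nothing moves.
- manip.sign_off(): hands the job in, once; it reports no verdict.
Trained networks look in the newest picture that a camera, given by its name, has taken for a name from the list of things; names that differ only in an ending like _2 or _b are one class to them, and where a whole thing is asked for, a point or a joint stands for the part that bears it (a point fixed in the world has none). Each returns a list of dicts, best first, with "confidence" (0 to 1); they miss things now and then, are a little off and sometimes report something else, mostly with a low value. They report only what shows in the picture. A call takes as long as a camera call.
- manip.look_for(camera, name): "at" ([x, y, z] in m, in world coordinates, good to about 4 mm: the middle of the surface that is visible of it).
Readings, each from a call of its own:
- manip.current_time(): time.
- manip.current_qpos(): joint angles.
- manip.current_joint_vel(): joint speeds.
- manip.current_joint_torque(): joint torques, N m.
- manip.current_ee_pos(): TCP position.
- manip.current_tcp_rot(): TCP orientation.
- manip.current_force(): force on the tool from outside, world axes, zero at the start.
- manip.current_ft_torque(): the same for the moment, N m.
- manip.current_grip_width(): opening from 0.0 (shut) to 1.0 (fully open).
Only numpy, scipy, OpenCV 4.12 (cv2) and the standard library are available. Lean on these libraries where they do the work, as an engineer would, in place of code of your own. Each camera call takes 0.05 s, during which the arm holds its last target. There are 200 camera calls.

### The job

The three closed blue slide boxes standing singly at the left look alike, but one is full of stained slides, one is part-filled and one is empty; the stain bleaches in light, so tell them apart by their weight. Put the full one flat into the free bay of the slide cabinet's drawer and push the drawer fully home, set the empty one squarely on top of the stack of two empty boxes at the right, and leave the part-filled one standing where it stood. Keep every box level all the while, and leave the mouse, the spray bottle and the notebook alone.

Things in the scene. Friction and masses are not known exactly. Their poses are not given: they have to be found in the camera images.
- box_a: closed, latched dark blue slide box, 66 (x) x 98 (y) x 38 mm; a catch lip 22 mm wide sticks out 3 mm at the middle of its front (-x), 27 to 32 mm up: 69 mm across there. Looks just like the other two. An empty one weighs about 130 g, part-filled 310 g, full 540 g (within 35 g); which is which changes each time. Origin: centre of underside; x to the hinged back, z up
- box_b: closed, latched dark blue slide box, 66 (x) x 98 (y) x 38 mm; a catch lip 22 mm wide sticks out 3 mm at the middle of its front (-x), 27 to 32 mm up: 69 mm across there. Looks just like the other two. An empty one weighs about 130 g, part-filled 310 g, full 540 g (within 35 g); which is which changes each time. Origin: centre of underside; x to the hinged back, z up
- box_c: closed, latched dark blue slide box, 66 (x) x 98 (y) x 38 mm; a catch lip 22 mm wide sticks out 3 mm at the middle of its front (-x), 27 to 32 mm up: 69 mm across there. Looks just like the other two. An empty one weighs about 130 g, part-filled 310 g, full 540 g (within 35 g); which is which changes each time. Origin: centre of underside; x to the hinged back, z up
- slide_cabinet: low grey steel slide cabinet, fixed on the bench, 240 mm wide (its y), 165 mm deep and 60 mm high, with one white-fronted drawer that slides out along its -x. Origin: on the bench under the middle of its front edge; x points to its back. A small can (57 mm high) and a black filter cube (32 mm) stand on its rear edge, 125 mm behind the front
- drawer (a joint): how far the drawer is out, m: 0 fully home against its stop, 0.155 fully out (stop). It starts shut or ajar by up to 20 mm; it slides with about 1 N of friction and has no catch
- drawer_handle (a point): middle of the drawer's steel bar handle: bar about 10 mm thick, 110 mm long along the cabinet's y, 34 mm above the bench, 35 mm in front of the drawer's front panel (12 mm thick, up to 59 mm high); x points into the cabinet
- free_bay (a point): centre of the floor of the free bay, the drawer's left (+y) half: 130 mm (x) by 108 mm (y), floor 9 mm above the bench, walls up to 36 mm, divider to 31 mm above the bench; axes as the cabinet's. A box lies in it with its 98 mm along y, either way round. The right bay is taken by another blue slide box. Draw the drawer out 130 mm or more to clear the whole bay
- empties_stack: stack of two empty blue slide boxes, fixed on the bench, 66 x 98 mm, 76 mm high. Origin: centre of its underside, axes as for the boxes
- stack_top (a point): centre of the top face of the stack, 76 mm above the bench; x along the 66 mm side, y along the 98 mm side. Either way round will do
- mouse: black computer mouse, 108 x 60 x 38 mm, bystander; origin under its centre
- lens_cleaner: light blue spray bottle, 35 mm thick and 114 mm high, bystander; origin under its centre
- notebook: purple notebook, 148 x 109 x 14 mm, bystander; origin under its centre

How it is judged:
By the outcome, as a careful person would: the job done as asked, in the order asked, and still so for the second after the job is handed in, with the robot touching nothing.
It also fails if it takes over 72 s, if anything falls off the work surface, if the arm or the gripper's body presses on something with over 40 N, if the wrist force passes 120 N, or if a joint passes its speed limit or range.

## Working session

There is one attempt and no reset: what is moved stays moved. The work goes in short steps, each a Python script; the robot and the scene stay as the last script left them, time stands still between calls to the robot, and variables do not carry over. Pictures are saved under pics/ and viewed, on a budget of 10 in all, crops included, one or two more only if the job needs it, and the job is handed in when it is done.

```bash
mkdir -p pics; ls; python3 - <<'E'
from bench import manip
import cv2, numpy as np
print(manip.current_time())
for c in ("scene","top"):
    im,d=manip.grab_frame(c); cv2.imwrite(f"pics/{c}0.png",im[:,:,::-1]); np.save(f"pics/{c}0.npy",d)
    k=manip.get_calibration(c); print(c,k)
    for n in ["box_a","slide_cabinet","drawer_handle","free_bay","empties_stack","mouse","lens_cleaner","notebook"]:
        try: print(n,[(np.round(r["at"],3).tolist(),round(r["confidence"],2)) for r in manip.look_for(c,n)])
        except Exception as e: print(n,e)
print(manip.current_time())
E
```

```text
pics
0.0
scene {'camera_matrix': array([[519.71168582,   0.        , 317.08781234],
       [  0.        , 519.71168582, 189.50490224],
       [  0.        ,   0.        ,   1.        ]]), 'R': array([[-0.66946332, -0.742683  ,  0.01551868],
       [-0.35404925,  0.3006395 , -0.88558739],
       [ 0.65304517, -0.59836265, -0.46421348]]), 't': array([0.43521809, 0.22632432, 1.27885937])}
box_a [([0.587, 0.274, 0.034], 0.85), ([0.473, 0.389, 0.037], 0.64), ([0.438, 0.218, 0.035], 0.58)]
slide_cabinet [([0.718, -0.003, 0.057], 0.94)]
drawer_handle [([0.665, -0.015, 0.032], 0.97), ([0.589, 0.275, 0.032], 0.58)]
free_bay [([0.666, -0.017, 0.038], 0.75), ([0.738, 0.177, 0.055], 0.44), ([0.563, -0.237, 0.07], 0.37)]
empties_stack [([0.554, -0.23, 0.05], 0.62), ([0.591, 0.271, 0.031], 0.58)]
mouse [([0.648, 0.437, 0.023], 0.93)]
lens_cleaner [([0.666, -0.018, 0.032], 0.69), ([0.736, 0.179, 0.054], 0.59)]
notebook [([0.33, -0.166, 0.01], 0.76), ([0.589, 0.272, 0.033], 0.16)]
top {'camera_matrix': array([[398.71990012,   0.        , 321.61167439],
       [  0.        , 398.71990012, 203.88974728],
       [  0.        ,   0.        ,   1.        ]]), 'R': array([[-0.01138272, -0.9999035 ,  0.00796371],
       [-0.99407463,  0.01045464, -0.10819582],
       [ 0.10810212, -0.00914808, -0.9940977 ]]), 't': array([0.07608535, 0.57322614, 1.32984539])}
box_a [([0.491, 0.385, 0.04], 0.71), ([0.603, 0.26, 0.041], 0.64), ([0.46, 0.207, 0.038], 0.56)]
slide_cabinet [([0.605, 0.258, 0.04], 0.64), ([0.744, -0.037, 0.06], 0.63)]
drawer_handle [([0.669, -0.036, 0.035], 0.81), ([0.74, -0.04, 0.06], 0.74), ([0.672, 0.426, 0.034], 0.16)]
free_bay [([0.671, -0.035, 0.04], 0.89), ([0.356, -0.205, 0.01], 0.46)]
empties_stack [([0.576, -0.243, 0.076], 0.56)]
mouse [([0.668, 0.428, 0.03], 0.9)]
lens_cleaner []
notebook [([0.357, -0.204, 0.01], 0.66)]
0.9
```

View pics/top0.png

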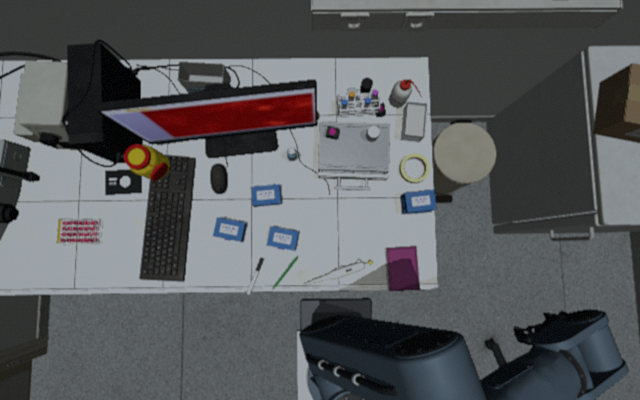

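View pics/scene0.png

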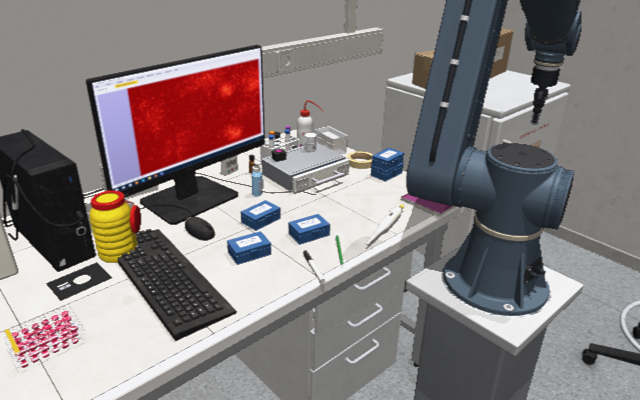

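```bash
cat > h.py <<'E'
import numpy as np, cv2
def cloud(d,k):
    K=k["camera_matrix"]; v,u=np.indices(d.shape)
    c=np.stack([(u-K[0,2])/K[0,0]*d,(v-K[1,2])/K[1,1]*d,d],-1)
    return (c-k["t"])@k["R"]
def rect(P,d,c,zlo,zhi,r):
    """fit rectangle to connected patch of points near c in a height band: centre, yaw of short side, (short,long)"""
    m=(d>0)&(P[...,2]>zlo)&(P[...,2]<zhi)&(np.hypot(P[...,0]-c[0],P[...,1]-c[1])<r)
    n,l,s,_=cv2.connectedComponentsWithStats(m.astype(np.uint8))
    m=l==1+np.argmax(s[1:,4])
    q=P[m]; (cx,cy),(w,h),a=cv2.minAreaRect((q[:,:2]*1000).astype(np.float32))
    if w>h: w,h,a=h,w,a+90
    a=(a+90)%180-90
    return np.array([cx,cy])/1000,a,(w,h),np.median(q[:,2]),m.sum()
E
python3 - <<'E'
from bench import manip
from h import *
np.set_printoptions(precision=4,suppress=True)
for cam in("top","scene"):
    d=np.load(f"pics/{cam}0.npy");P=cloud(d,manip.get_calibration(cam));print(cam)
    for n,c,a,b,r in [("b1",(.491,.385),.028,.05,.075),("b2",(.603,.26),.028,.05,.075),("b3",(.46,.207),.028,.05,.075),
      ("stack",(.576,-.243),.066,.086,.08),("cab",(.77,-.037),.052,.068,.16),("handle",(.667,-.037),.026,.046,.07)]:
        print(n,*rect(P,d,c,a,b,r))
    m=(d>0)&(P[...,2]>.1)&(P[...,0]>.45)&(P[...,0]<.95)&(np.abs(P[...,1]-.15)<.35); q=P[m]
    for y in np.arange(-.2,.5,.1):
        s=q[(abs(q[:,1]-y)<.05)]
        if len(s): print("tall y%.1f"%y,s.min(0),s.max(0))
E
```

```text
top
b1 [0.4928 0.3845] -11.691802978515625 (71.4295654296875, 98.45352935791016) 0.036806224431089815 580
b2 [0.6074 0.2609] 4.990225791931152 (68.5064468383789, 98.1990966796875) 0.037000070393570623 562
b3 [0.4598 0.2039] -9.05572509765625 (70.13347625732422, 99.00447845458984) 0.0369241630363812 581
stack [ 0.5778 -0.2562] 6.13281774520874 (71.14518737792969, 100.88202667236328) 0.07469472819509042 603
cab [ 0.7695 -0.0412] -2.8086318969726562 (167.09060668945312, 240.63270568847656) 0.05930299488321319 3009
handle [ 0.6446 -0.0299] -2.515106201171875 (41.70542526245117, 127.58878326416016) 0.03713288008810122 183
tall y-0.2 [ 0.9226 -0.1997  0.1001] [ 0.9499 -0.1752  0.146 ]
tall y-0.1 [ 0.7826 -0.1215  0.1001] [ 0.9495 -0.0773  0.1219]
tall y0.0 [ 0.8974 -0.0416  0.1008] [ 0.9444 -0.0006  0.1113]
tall y0.1 [0.8111 0.0826 0.1245] [0.8385 0.15   0.4502]
tall y0.2 [0.7323 0.15   0.1055] [0.8308 0.25   0.4502]
tall y0.3 [0.7901 0.25   0.1243] [0.8905 0.3499 0.4493]
tall y0.4 [0.7795 0.35   0.1227] [0.8854 0.4499 0.4516]
scene
b1 [0.4903 0.3835] -12.049385070800781 (73.52704620361328
[... 283 characters left out ...]
9398193 (75.39490509033203, 110.27986145019531) 0.07473926560111098 297
cab [ 0.7551 -0.043 ] -2.7720489501953125 (200.4636688232422, 247.63433837890625) 0.059037920511612434 1513
handle [ 0.6436 -0.0361] -3.8605575561523438 (50.50667190551758, 138.05868530273438) 0.03670691740962987 281
tall y-0.2 [ 0.9219 -0.2     0.1004] [ 0.95   -0.1709  0.1753]
tall y-0.1 [ 0.7744 -0.1205  0.1   ] [ 0.9456 -0.0736  0.1194]
tall y0.0 [ 0.8949 -0.0465  0.1001] [ 0.9453 -0.0009  0.1086]
tall y0.1 [0.8046 0.0776 0.1162] [0.8375 0.15   0.4463]
tall y0.2 [0.7318 0.15   0.1004] [0.8288 0.25   0.447 ]
tall y0.3 [0.7843 0.25   0.123 ] [0.818  0.35   0.4467]
tall y0.4 [0.7747 0.35   0.1216] [0.8103 0.45   0.446 ]
```

```bash
cat >> h.py <<'E'
from bench import manip
np.set_printoptions(precision=4,suppress=True)
def Rd(deg):
    c,s=np.cos(np.radians(deg)),np.sin(np.radians(deg))
    return np.array([[0,c,s],[0,s,-c],[-1,0,0]],float)
def best(p,deg):
    """of the two equivalent jaw headings the one with the smaller joint travel, wrist joint near its middle"""
    o=[]
    for a in(deg,deg+180):
        q=manip.inverse_kinematics(p,Rd(a))
        if q is not None: o.append((abs(q[5]),a,np.array(q)))
    return min(o,key=lambda t:t[0])
def go(p,deg):
    _,a,q=best(p,deg); manip.move_ptp(p,Rd(a)); return a
def shot(name):
    k=manip.get_calibration("wrist"); im,d=manip.grab_frame("wrist")
    cv2.imwrite(f"pics/{name}.png",im[:,:,::-1]); return cloud(d,k),d
E
python3 - <<'E'
from h import *
print(manip.current_tcp_rot())
for p,a in [((.62,-.03,.25),-2.8),((.6074,.2609,.2),5),((.4928,.3845,.2),-11.7),((.46,.204,.2),-9),((.578,-.256,.2),6)]:
    print(p,best(p,a)[1:])
t0=manip.current_time()
print(go((.60,-.03,.24),-2.8),manip.current_time()-t0,manip.current_force())
P,d=shot("w1"); np.savez("pics/w1.npz",P=P,d=d)
print(rect(P,d,(.63,-.033),.026,.046,.09))
for y in(-.06,-.035,-.01):
    m=(d>0)&(abs(P[...,1]-y)<.004)&(P[...,0]>.59)&(P[...,0]<.75); q=P[m]
    xs=np.arange(.60,.75,.004); print(y,[(round(float(x),3),round(float(np.median(q[abs(q[:,0]-x)<.002,2])),3)) for x in xs if (abs(q[:,0]-x)<.002).any()])
E
```

```text
[[ 0.      0.3874 -0.9219]
 [-0.     -0.9219 -0.3874]
 [-1.      0.     -0.    ]]
(0.62, -0.03, 0.25) (-2.8, array([-0.1233,  0.4632,  1.4361, -0.    ,  1.2423, -0.0745]))
(0.6074, 0.2609, 0.2) (5, array([ 0.3353,  0.5828,  1.3692, -0.    ,  1.1896,  0.248 ]))
(0.4928, 0.3845, 0.2) (-11.7, array([ 0.5881,  0.5175,  1.4775, -0.    ,  1.1466,  0.7923]))
(0.46, 0.204, 0.2) (-9, array([ 0.3249,  0.3035,  1.804 , -0.    ,  1.0341,  0.482 ]))
(0.578, -0.256, 0.2) (6, array([-0.4906,  0.5302,  1.4567, -0.    ,  1.1547, -0.5953]))
-2.8 2.2 [ 0.4122 -0.9871 -0.4993]
(array([ 0.645 , -0.0336]), -2.5122756958007812, (40.92360305786133, 166.65472412109375), np.float64(0.037331755525331696), np.int64(2391))
-0.06 [(0.6, -0.001), (0.604, -0.001), (0.608, -0.001), (0.612, -0.001), (0.616, -0.001), (0.62, -0.002), (0.624, 0.034), (0.628, 0.038), (0.632, 0.038), (0.64, -0.001), (0.644, -0.0), (0.648, -0.001), (0.652, -0.001), (0.656, -0.001), (0.66, -0.001), (0.664, 0.036), (0.668, 0.058), (0.672, 0.058), (0.676, 0.057), (0.688, 0.058), (0.692, 0.058), (0.696, 0.059), (0.7, 0.06), (0.704, 0.059), (0.
[... 643 characters left out ...]
2, 0.059), (0.724, 0.059), (0.728, 0.059), (0.732, 0.059), (0.736, 0.059), (0.74, 0.059), (0.744, 0.059), (0.748, 0.059)]
-0.01 [(0.6, -0.001), (0.604, -0.001), (0.608, -0.001), (0.612, -0.001), (0.616, -0.001), (0.62, 0.325), (0.624, 0.322), (0.628, 0.316), (0.632, 0.04), (0.636, 0.037), (0.64, -0.001), (0.644, -0.001), (0.648, -0.001), (0.652, -0.001), (0.656, -0.001), (0.66, -0.001), (0.664, -0.0), (0.668, 0.044), (0.672, 0.058), (0.676, 0.058), (0.688, 0.058), (0.692, 0.058), (0.696, 0.059), (0.7, 0.06), (0.704, 0.06), (0.708, 0.059), (0.712, 0.059), (0.716, 0.059), (0.72, 0.059), (0.724, 0.059), (0.728, 0.059), (0.732, 0.06), (0.736, 0.059), (0.74, 0.059), (0.744, 0.06), (0.748, 0.059)]
```

View pics/w1.png

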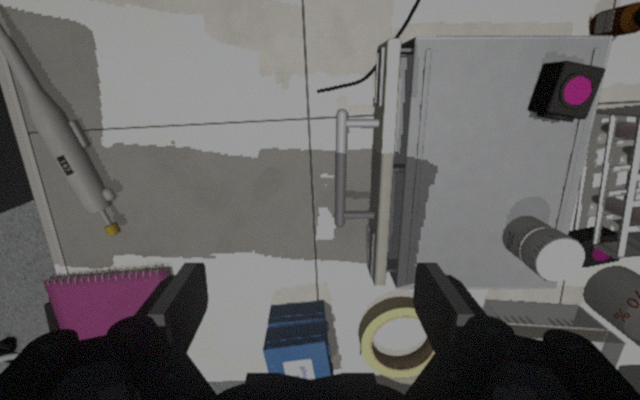

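```bash
python3 - <<'E'
from h import *
t0=manip.current_time()
manip.set_gripper(.33,40); print(manip.current_grip_width())
a=-2.8; ax=np.array([np.cos(np.radians(a)),np.sin(np.radians(a)),0])
h=np.array([.6315,-.0345,.014])
go(h+[0,0,.07],a); manip.move_l(h,max_speed=.12); print(manip.current_force())
manip.set_gripper(0,40); print(manip.current_grip_width(),manip.current_force())
manip.move_l(h-.13*ax,max_speed=.15); print(manip.current_ee_pos(),manip.current_force())
manip.set_gripper(.33); manip.move_l(h-.13*ax+[0,0,.1],max_speed=.2)
manip.set_gripper(1)
go((.56,.06,.26),a); P,d=shot("w2"); np.savez("pics/w2.npz",P=P,d=d)
print(manip.current_time(),manip.current_time()-t0)
for y in(0.0,.02,.04):
    m=(d>0)&(abs(P[...,1]-y)<.004); q=P[m]
    print(y,[(round(float(x),3),round(float(np.median(q[abs(q[:,0]-x)<.002,2])),3)) for x in np.arange(.49,.72,.005) if (abs(q[:,0]-x)<.002).any()])
for x in(.58,.63,.66):
    m=(d>0)&(abs(P[...,0]-x)<.004); q=P[m]
    print(x,[(round(float(y),3),round(float(np.median(q[abs(q[:,1]-y)<.002,2])),3)) for y in np.arange(-.06,.1,.004) if (abs(q[:,1]-y)<.002).any()])
E
```

```text
0.3331922305411633
[ 1.3386  0.5488 16.3673]
0.11296573028946288 [-0.7408  0.3118  9.2779]
[ 0.5027 -0.0287  0.0153] [-1.3899 -2.987  13.5257]
8.825 5.674999999999999
0.0 [(0.49, -0.001), (0.495, -0.001), (0.5, -0.0), (0.505, 0.037), (0.51, 0.038), (0.515, -0.0), (0.52, -0.001), (0.525, -0.001), (0.53, -0.001), (0.535, -0.001), (0.54, -0.001), (0.545, 0.057), (0.55, 0.058), (0.555, 0.057), (0.56, 0.008), (0.565, 0.008), (0.57, 0.008), (0.575, 0.008), (0.58, 0.008), (0.585, 0.008), (0.59, 0.008), (0.595, 0.008), (0.6, 0.008), (0.605, 0.008), (0.61, 0.009), (0.615, 0.008), (0.62, 0.008), (0.625, 0.008), (0.63, 0.008), (0.635, 0.009), (0.64, 0.008), (0.645, 0.008), (0.65, 0.008), (0.655, 0.008), (0.66, 0.008), (0.665, 0.008), (0.67, 0.008), (0.675, 0.008), (0.68, 0.009), (0.685, 0.018), (0.69, 0.058), (0.695, 0.059), (0.7, 0.06), (0.705, 0.059), (0.71, 0.059), (0.715, 0.059)]
0.02 [(0.49, -0.001), (0.495, -0.001), (0.5, -0.001), (0.505, 0.036), (0.51, 0.038), (0.515, 0.035), (0.52, 0.0), (0.525, -0.0), (0.53, 0.0), (0.535, 0.034), (0.54, 0.034), (0.545, 0.056), (0.55, 0.058), (0.555, 0.
[... 2422 characters left out ...]
, 0.007), (0.084, -0.001), (0.088, -0.001), (0.092, -0.001), (0.096, -0.001)]
0.66 [(-0.06, 0.046), (-0.056, 0.046), (-0.052, 0.046), (-0.048, 0.045), (-0.044, 0.035), (-0.036, 0.024), (-0.032, 0.009), (-0.028, 0.008), (-0.024, 0.008), (-0.02, 0.008), (-0.016, 0.009), (-0.012, 0.008), (-0.008, 0.008), (-0.004, 0.008), (0.0, 0.008), (0.004, 0.009), (0.008, 0.008), (0.012, 0.008), (0.016, 0.009), (0.02, 0.008), (0.024, 0.008), (0.028, 0.008), (0.032, 0.008), (0.036, 0.009), (0.04, 0.008), (0.044, 0.009), (0.048, 0.009), (0.052, 0.008), (0.056, 0.008), (0.06, 0.008), (0.064, 0.008), (0.068, 0.008), (0.076, 0.024), (0.08, -0.0), (0.084, -0.001), (0.088, -0.001), (0.092, -0.001), (0.096, -0.001)]
```

View pics/w2.png

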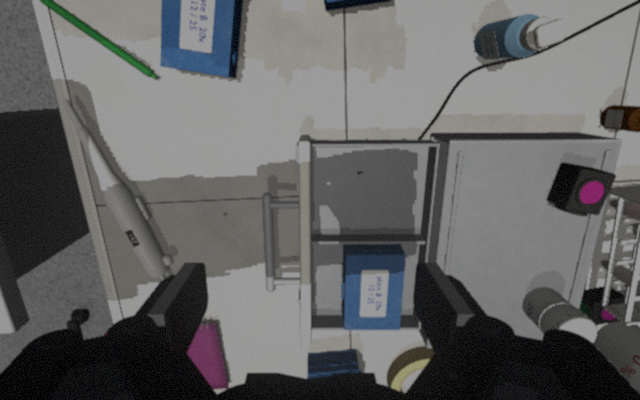

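```bash
cat >> h.py <<'E'
import json
G=.002
def pick(b,lift=.05):
    """grasp the box at b=(x,y,deg), lift it, return its mass (kg) and the grip width"""
    x,y,a=b; a=go((x,y,.09),a); f0=manip.current_force()
    manip.move_l((x,y,G),max_speed=.12); manip.set_gripper(0,45)
    w=manip.current_grip_width(); fg=manip.current_force()
    manip.move_l((x,y,G+lift),max_speed=.1); manip.dwell(.3)
    f=np.mean([manip.current_force() for _ in range(5)],0)
    print("pick",b,"f0",f0,"gripped",fg,"lifted",f,"w",w,manip.current_grip_width(),"t",manip.current_time())
    return (f0-f)[2]/9.81,w
def put(p,a=None,z=G,op=1):
    """set the held box down (tool already above p), let go and rise"""
    manip.move_l((*p,z+.012),attitude=None,max_speed=.15); manip.move_l((*p,z+.0008),max_speed=.03)
    print("put",manip.current_force(),manip.current_ee_pos())
    manip.set_gripper(op); manip.move_l((*p,z+.08),max_speed=.2); print("t",manip.current_time())
E
python3 - <<'E'
from h import *
go((.48,.20,.30),-5); P,d=shot("w3"); np.savez("pics/w3.npz",P=P,d=d); B={}
for n,c in [("b1",(.492,.384)),("b2",(.607,.2607)),("b3",(.459,.204))]:
    r=rect(P,d,c,.028,.048,.075); print(n,*r)
    B[n]=(*[float(v) for v in r[0]],float(r[1]))
json.dump(B,open("B.json","w"))
b=B["b3"]
if abs(b[0]-.459)<.006 and abs(b[1]-.204)<.006 and abs(b[2]+9.2)<4: print("mass",pick(b))
im,_=manip.grab_frame("scene"); cv2.imwrite("pics/s4.png",cv2.resize(im[150:350,180:440,::-1],None,fx=2.5,fy=2.5))
E
```

```text
b1 [0.4874 0.3506] 78.1221694946289 (28.644405364990234, 67.76404571533203) 0.03687188654792725 1818
b2 [0.608  0.2612] 5.005648136138916 (69.29576110839844, 97.80579376220703) 0.03704794304084322 5868
b3 [0.4606 0.2048] -11.173912048339844 (70.7555923461914, 98.13213348388672) 0.036978891631237895 4905
pick (0.46055160522460936, 0.2048203125, -11.173912048339844) f0 [ 0.121  -0.8691  0.3351] gripped [-1.3423 -0.8242  7.6151] lifted [-0.348   0.0707 -4.9712] w 0.7997025583266251 0.7948753729999721 t 12.575
mass (np.float64(0.5409020079066337), 0.7997025583266251)
```

View pics/s4.png

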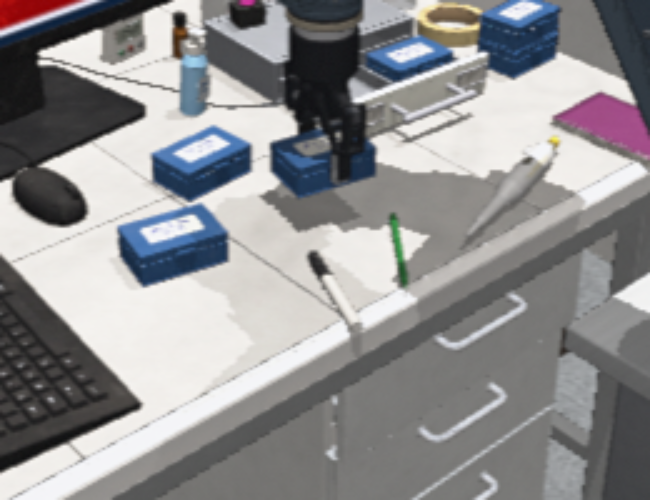

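```bash
python3 - <<'E'
from h import *
a=-2.8; ax=np.array([np.cos(np.radians(a)),np.sin(np.radians(a)),0])
p=manip.current_ee_pos(); manip.move_l((p[0],p[1],.13),max_speed=.2)
bay=(.6225,.022); go((*bay,.13),a); print(manip.current_force(),manip.current_grip_width())
put(bay,z=.009+G,op=.95)
manip.move_l((*bay,.17),max_speed=.25)
P,d=shot("w5"); np.savez("pics/w5.npz",P=P,d=d)
manip.set_gripper(0,40)
print(manip.current_time())
E
```

```text
[-0.5729  0.5214 -4.8794] 0.7947220705752913
put [1.7407 0.1935 0.4551] [0.623  0.022  0.0122]
t 16.3667
17.6167
```

View pics/w5.png

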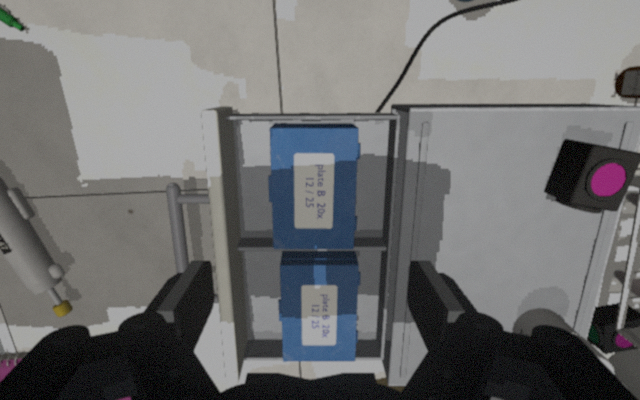

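```bash
python3 - <<'E'
from h import *
z=np.load("pics/w5.npz"); P,d=z["P"],z["d"]; r=rect(P,d,(.6225,.022),.04,.054,.07); print("box in bay",*r)
q=P[(d>0)&(np.hypot(P[...,0]-.6225,P[...,1]-.022)<.028)]; print("plane tilt",np.linalg.lstsq(np.c_[q[:,:2],np.ones(len(q))],q[:,2],rcond=None)[0])
a=-2.8; ax=np.array([np.cos(np.radians(a)),np.sin(np.radians(a)),0])
bar=np.array([.5025,-.0286,.020]); s=bar-.030*ax
manip.set_gripper(0,40)
R=go(s+[0,0,.08],90+a); manip.move_l(s,max_speed=.15); f0=manip.current_force()@ax
L=.030+.13-.016   # tool travel that brings the bar about back to where it was found
manip.move_l(s+L*ax,max_speed=.12); print(manip.current_force()@ax-f0,manip.current_ee_pos(),manip.current_time())
for i in range(20):
    L+=.002; manip.move_l(s+L*ax,max_speed=.04); f=manip.current_force()@ax-f0; print(round(L,3),round(f,2),end=" | ")
    if f<-8: break
print(manip.current_ee_pos(),manip.current_time())
manip.move_l(s+(L-.03)*ax,max_speed=.2); e=s+(L-.03)*ax; manip.move_l((e[0],e[1],.2),max_speed=.25)
manip.set_gripper(1)
go((.58,.0,.26),a); P,d=shot("w6"); np.savez("pics/w6.npz",P=P,d=d); print(manip.current_time())
for y in(-.01,.02,.05):
    m=(d>0)&(abs(P[...,1]-y)<.004); q=P[m]
    print(y,[(round(float(x),3),round(float(np.median(q[abs(q[:,0]-x)<.0015,2])),3)) for x in np.arange(.635,.72,.003) if (abs(q[:,0]-x)<.0015).any()])
E
```

```text
box in bay [0.6235 0.0218] -2.78143310546875 (67.57617950439453, 98.28965759277344) 0.04593135778588785 10316
plane tilt [ 0.1876  4.4875 -0.0925]
-0.5782044371491821 [ 0.616  -0.0342  0.02  ] 21.175
0.146 -0.56 | 0.148 -1.29 | 0.15 -0.61 | 0.152 -3.05 | 0.154 -12.22 | [ 0.6243 -0.0345  0.0197] 22.425
25.7833
-0.01 [(0.635, 0.324), (0.638, 0.038), (0.641, 0.038), (0.644, 0.038), (0.647, 0.036), (0.653, -0.001), (0.656, -0.001), (0.659, -0.001), (0.662, -0.001), (0.665, -0.001), (0.668, -0.001), (0.671, -0.001), (0.674, -0.001), (0.677, 0.033), (0.68, 0.058), (0.683, 0.058), (0.686, 0.058), (0.689, 0.058), (0.692, 0.059), (0.695, 0.059), (0.698, 0.06), (0.701, 0.061), (0.704, 0.059), (0.707, 0.06), (0.71, 0.059), (0.713, 0.059), (0.716, 0.059), (0.719, 0.059)]
0.02 [(0.635, -0.001), (0.638, -0.0), (0.641, 0.037), (0.644, 0.038), (0.647, 0.035), (0.65, -0.001), (0.653, -0.0), (0.656, -0.001), (0.659, -0.001), (0.662, -0.001), (0.665, -0.001), (0.668, -0.001), (0.671, -0.001), (0.674, -0.001), (0.677, 0.028), (0.68, 0.057), (0.683, 0.058), (0.686, 0.058), (0.689, 0.058), (0.692, 0.059), (0.695, 0.059), (0.698, 0.059), (0.701, 0.061), (0.704, 0.06), (0.707, 0.059), (0.71, 0.059), (0.713, 0.06), (0.716, 0.059), (0.719, 0.059)]
0.05 [(0.635, -0.0), (0.638, -0.001), (0.641, -0.0), (0.644, -0.0), (0.647, -0.0), (0.65, 0.002), (0.653, 0.002), (0.656, 0.003), (0.659, 0.002), (0.662, -0.0), (0.665, -0.001), (0.668, -0.001), (0.671, -0.001), (0.674, -0.0), (0.677, 0.024), (0.68, 0.046), (0.683, 0.058), (0.686, 0.058), (0.689, 0.058), (0.692, 0.059), (0.695, 0.059), (0.698, 0.059), (0.701, 0.06), (0.704, 0.061), (0.707, 0.059), (0.71, 0.06), (0.713, 0.059), (0.716, 0.059), (0.719, 0.059)]
```

View pics/w6.png

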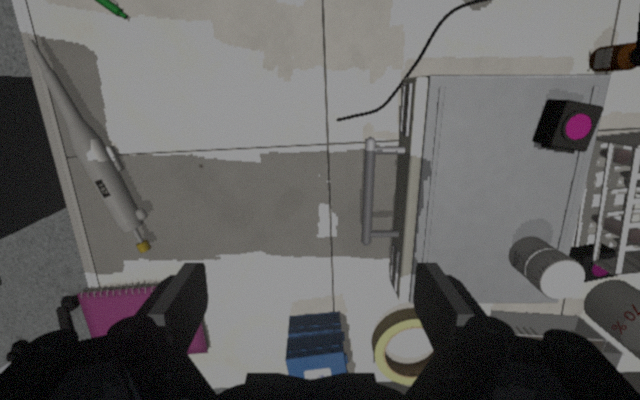

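```bash
python3 - <<'E'
from h import *
go((.57,-.29,.33),6); P,d=shot("w7")
r=rect(P,d,(.5775,-.2565),.066,.086,.08); print("stack",*r)
S=(*[float(v) for v in r[0]],float(r[1])); json.dump(S,open("S.json","w"))
B=json.load(open("B.json"))
go((.49,.36,.30),-11); P,d=shot("w8"); r=rect(P,d,(.492,.384),.028,.048,.075); print("b1",*r)
B["b1"]=(*[float(v) for v in r[0]],float(r[1])); json.dump(B,open("B.json","w"))
if abs(r[2][0]-69)<3 and abs(r[2][1]-98)<3:
    print("mass",pick(B["b1"]))
E
```

```text
stack [ 0.5784 -0.2574] 6.038150310516357 (70.99826049804688, 97.42137145996094) 0.0749796399260571 5357
b1 [0.4937 0.3847] -12.241676330566406 (71.07469177246094, 98.07512664794922) 0.036997362096415146 5105
pick (0.49365188598632814, 0.38474835205078123, -12.241676330566406) f0 [ 0.6559 -0.3591  0.4584] gripped [-0.3884 -0.2017  5.8467] lifted [ 0.0451 -0.826  -1.8833] w 0.7976741810167656 0.7957981952198344 t 32.35
mass (np.float64(0.238706577033721), 0.7976741810167656)
```

```bash
python3 - <<'E'
from h import *
t=manip.current_time(); s=[]
for _ in range(20): manip.dwell(.05); s.append(manip.current_force())
s=np.array(s); print(s.mean(0),s.std(0),manip.current_ee_pos(),manip.current_ft_torque(),manip.current_time()-t)
E
```

```text
[ 0.0865  0.0851 -1.3886] [0.5569 0.4717 0.4631] [0.4936 0.3848 0.052 ] [-0.0095 -0.0019  0.0391] 1.0
```

```bash
python3 - <<'E'
from h import *
S=json.load(open("S.json")); p=manip.current_ee_pos()
manip.move_l((p[0],p[1],.17),max_speed=.2); go((S[0],S[1],.17),S[2]); print(manip.current_grip_width(),manip.current_ee_pos(),manip.current_time())
put(S[:2],z=.076+G)
go((S[0]-.01,S[1]-.035,.36),S[2]); P,d=shot("w9")
print("on stack",*rect(P,d,S[:2],.10,.125,.08))
go((.45,-.05,.35),0)
im,d=manip.grab_frame("top"); P=cloud(d,manip.get_calibration("top"))
for n,c,a,b,r in [("b2",(.607,.2607),.028,.05,.075),("b1?",(.494,.385),.028,.05,.075),("cab",(.77,-.037),.052,.068,.16)]:
    try: print(n,*rect(P,d,c,a,b,r))
    except Exception as e: print(n,"none")
im,_=manip.grab_frame("scene"); cv2.imwrite("pics/s10.png",im[:,:,::-1]); print(manip.current_time())
E
```

```text
0.8002173012199417 [ 0.5787 -0.2567  0.17  ] 36.4
put [-1.3226  1.2256  3.6738] [ 0.5785 -0.2575  0.0792]
t 38.4833
on stack [ 0.5807 -0.2575] 6.0731096267700195 (71.83012390136719, 96.81598663330078) 0.11291475052664576 5696
b2 [0.6074 0.2612] 4.903586387634277 (68.60700988769531, 98.01434326171875) 0.03708256515251652 558
b1? none
cab [ 0.763  -0.0407] -2.764129638671875 (178.9434051513672, 240.36802673339844) 0.059208435233626136 3272
40.5167
```

View pics/s10.png

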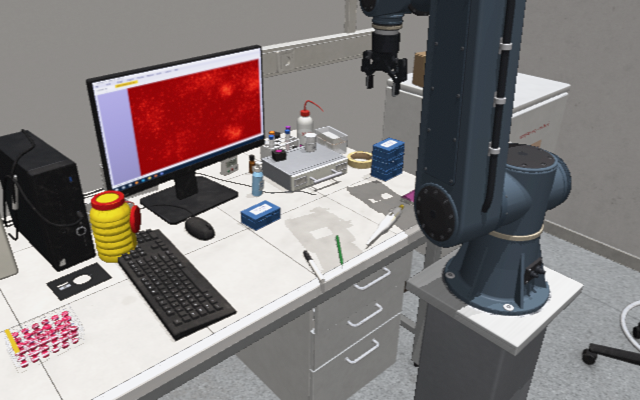

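View pics/w9.png

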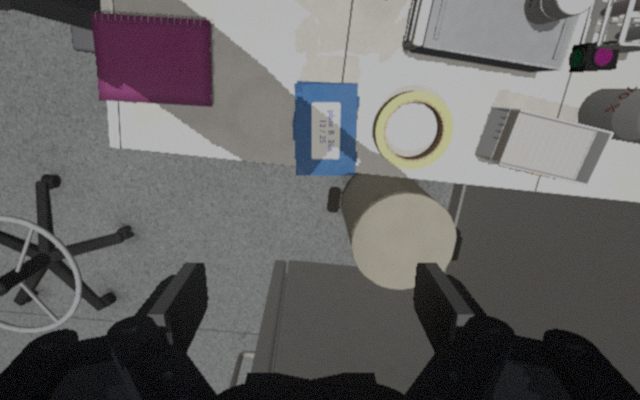

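```bash
python3 -c "
from bench import manip
manip.sign_off(); print(manip.current_time())"
```

```text
the job is handed in; nothing more can be done
the job is handed in; nothing more can be done
```

The job is done and handed in at about 41 s of the 72 s allowed. No verdict was reported.

- **Full box:** I opened the drawer and weighed the nearest box at (0.46, 0.20). It came to about 0.54 kg, so I laid it flat in the free bay. The camera showed its top at about 46 mm and its yaw matching the drawer's. I then pushed the drawer until it met its stop at 12 N, and the wrist picture shows the front closed with no gap.
- **Empty box:** The box at (0.49, 0.385) first read 0.24 kg, which was ambiguous because a single force sample is noisy by about 0.5 N. A 20-sample average, taken against the force sensor's start-up zero, gave about 0.14 kg, so it is the empty one. It now sits on the stack, about 2 mm off in x, with yaw 6.07° against the stack's 6.04°.
- **Part-filled box:** I identified this one by elimination and never touched or weighed it. It stands where it was, within 1 mm.

**Checks that disagreed:**
- There was an unexplained vertical force of about 16 N while I grasped the drawer handle. It did no visible harm.
- One plane fit meant to check the tilt of the box in the bay was spoiled by gripper points in the data, so I ignored it.

The mouse, spray bottle and notebook were not touched.

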